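# Dock the lamp board beside its supply and lock it

### The arm

A 6-joint arm with a two-finger parallel gripper is mounted at the origin on the work surface. World frame = base frame: x ahead of the robot, y to its left, z up, the work surface at z = 0. Lengths are in m, angles in rad, forces in N, time in s.
With the tool pointing down it reaches from about 0.35 to 0.975 m from the base axis. Payload 4.9 kg.
Tool frame: the origin (TCP) lies on the centre line of the jaws, within the pads' length; the fingertips stand 17 mm ahead of it and the grasp point (between the pads) lies 2 mm behind it (ctrl.tcp_to_tips is the x of the fingertips in the tool frame, in m); x points along the fingers, z is the direction in which the jaws open and shut, and the axes are right-handed (so a half turn about x gives the same grasp; the last joint's range is limited). The gripper opens to 85 mm and grips with 20 to 120 N. Pads are 22 mm wide; open, the fingers measure 114 mm over their backs; the gripper's body (76 mm by 85 mm) begins 54 mm behind the grasp point. The pads swing forward as they close: fully open they stand 13 mm farther back than shut.
Start: joints at [1.11, 0.053, 1.613, -0, 1.476, -0.119], TCP at [0.209, 0.589, 0.248] pointing down, gripper open.
Joint ranges: [-3.01, 3.01], [-1.01, 2.22], [0.06, 2.58], [-1.02, 4.17], [0.09, 2.62], [-3.14, 3.14]. Speed limits (rad/s): [2.57, 2.57, 3.14, 3.14, 3.14, 3.14].

### API

Orientations are given as a rotation vector (axis times angle).
In Python, from station import ctrl, cams, finder gives the robot as it stands.
- The arm moves only by the tool step_arm, never from a script. Its argument "moves" is a list of rows, each a list of 3 entries, a list of its own where there are three numbers: the shift along the tool's x, y, z in cm, then the turn, a rotation vector about the tool's x, y, z in degrees, then the opening, from 0 (shut) to 1 (fully open). A call has exactly 10 rows; each row is the pose to reach, as a shift and turn from the pose measured when the call began, along the tool's axes at that moment; what a row does not reach only later rows make up. A row lasts 1/12 s, in which the tool goes at most 41.7 mm and 7.16 degrees, less where a joint would pass 70% of its speed; a pose out of reach is approached as far as the arm can. A call with a gripper value outside its range is refused whole. The fingers move at their own pace and stop on an object; "grip_force" is the grip in N (left out, the last holds). Time passes only in rows, so rows that repeat a pose let the fingers close, or fill a call up. It gives the time, the measured TCP pose, the force and the opening at its end, in the units of the state.
- ctrl.get_obs(): the state, without advancing time (a new reading comes with each control period).
- cams.get_image(name): name is "scene" or "top" or "wrist"; returns a dict with "pixels" (480x640x3 uint8, blue, green, red), "fx", "fy", "cx", "cy" (pixels), "position" and "attitude" of the camera in the world. Camera axes: x right, y up, looking along -z (the intrinsics and any distortion apply to the point x, -y, -z); pixel columns grow to the right and rows downward; lengths in m; the calibration is good to about 2 mm. A picture is of the moment at which its call begins. There is no depth.
- ctrl.finish_job(): hands the job in, once; it reports no verdict.
Trained networks look in the newest picture that a camera, given by its name, has taken for a name from the list of things; names that differ only in an ending like _2 or _b are one class to them, and where a whole thing is asked for, a point or a joint stands for the part that bears it (a point fixed in the world has none). Each returns a list of dicts, best first, with "conf" (0 to 1); they miss things now and then, are a little off and sometimes report something else, mostly with a low value. They report only what shows in the picture. A call takes as long as a camera call. They do not tell look-alikes from the thing itself.
- finder.find_in(camera, name): "at" ([column, row] in pixels, amid what is visible of it).
- finder.regions_of(camera, name): "region" (480x640 bool, what is visible of it) and "at" ([column, row] in pixels, amid what is visible of it).
- finder.tip_of(camera, name): "at" ([column, row] in pixels: a listed point, or the origin of a listed thing).
The state is a dict: "t": time; "q": joint angles; "dq": joint speeds; "effort": joint torques, N m; "tool_pos": TCP position; "tool_rot": TCP orientation; "contact_force": force on the tool from outside, world axes, zero at the start; "wrist_torque": the same for the moment, N m; "opening": finger opening in m.
Only numpy, scipy, OpenCV 4.12 (cv2) and the standard library are available. Lean on these libraries where they do the work, as an engineer would, in place of code of your own. Each camera call takes 0.05 s, during which the arm holds its last target. There are 200 camera calls.

### The job

Put the white lamp board in its place on the training frame: with a fingertip, push it along the two aluminium rails towards the yellow supply unit until its feet drop into the notches in the rails, without forcing it, then swing the steel catch with the red peg fully across the board to lock it down. The board is only pushed, never lifted off its rails, and the meter, the plug box and the mug stay where they are.

Things in the scene. Friction and masses are not known exactly. Their poses are not given: they have to be found in the camera images.
- dock: Fixed training frame: grey base plate 210 x 430 x 12 mm with two aluminium rails. Origin on the desk, midway between the rails; the rails run along its y, +y is the way the board is pushed, z up. Rails at x = -58 and +58 mm, y = -210 to 97 mm; running surface 30 mm above the desk, guide walls outside them 38 mm high, 1.5 mm clear of the board's feet.
- notches (a point): Centre of the place of the board: same x, y as the dock's origin, at the level of the notch floors, 23 mm above the desk. Both rails have a short notch at y = -81 to -59 mm and a long one at y = 33 to 83 mm of the dock, 7 mm deep.
- supply (a point): Middle of the top of the yellow supply unit (fixed on the dock), 66 mm above the desk; unit 150 mm (x) x 106 mm (y), its near face at y = 98 mm of the dock, 13 mm beyond the seated board; its knob reaches 81 mm.
- board: Loose white lamp board, 130 (x) x 170 mm (y), about 0.4 kg, axes parallel to the dock's. Origin under its middle at foot level, plate top 15 mm higher. Starts 50 to 120 mm short (-y) of its place, origin 30 mm above the desk; seated: 23 mm, within 3 mm of the dock's origin along y. It drops by itself if pushed at 50 mm/s or less; much faster, it may jam or jump them. Friction: a few newtons.
- board_bar (a point): Middle of the outer (-y) face of the blue push bar on the board's trailing end, 26 mm above the board's origin, at y = -85 mm. The bar is 100 mm long (x), 8 mm thick, from 15 to 37 mm above the board's origin. On the board, lamps at x = -30 mm and a switch at x = 38, y = 66 mm reach 35 mm above its origin; at x above 15 and y from -75 to 50 mm it is flat.
- catch (a joint): Angle (rad) of the swivel catch, growing clockwise seen from above. 0: swung out, pointing between +x and -y of the dock; 0.785: along -y; 2.356: its stop, along -x, across the board. Stays where left; about 1 N at its peg turns it. Passes over the seated board with 2.5 mm to spare; the board's edge blocks it while the board is not down in its notches.
- catch_pivot (a point): Pivot axis of the catch at the top of its arm, 44.5 mm above the desk, at x = 87, y = 20 mm of the dock, on a grey pedestal (30 x 36 mm, 40 mm high). The screw head on it reaches 48.5 mm.
- catch_tab (a point): Top centre, 66.5 mm above the desk, of the red round peg (12 mm diameter, from 44.5 to 66.5 mm above the desk) on the end of the catch's steel arm (12 mm wide, 4 mm thick), 60 mm from the pivot axis.
- meter: Yellow hand-held multimeter lying on the desk, 76 x 150 x 34 mm with its dial to 48 mm; origin under its centre. To be left alone.
- plugbox: Grey open box of coloured bridging plugs, 100 x 100 x 40 mm; origin under its centre. To be left alone.
- mug: White mug, 80 mm across, 92 mm high, with a handle; origin under its centre. To be left alone.
Mind the look-alikes: they are no part of the job. Of the things like the board, leave any that is brown; of the rest the smaller one is meant.

How it is judged:
By the outcome, as a careful person would: the job done as asked, in the order asked, and still so for the second after the job is handed in, with the robot touching nothing.
It also fails if it takes over 54 s, if anything falls off the work surface, if the arm or the gripper's body presses on something with over 40 N, if the wrist force passes 120 N, or if a joint passes its speed limit or range.

## Working session

There is one attempt and no reset: what is moved stays moved. The work goes in short steps, Python scripts to look and compute and a tool call to move; the robot and the scene stay as the last step left them, time stands still between calls to the robot, and variables do not carry over. Pictures are saved under pics/ and viewed, on a budget of 10 in all, crops included, one or two more only if the job needs it, and the job is handed in when it is done.

Besides the shell and the picture viewer there is one more tool, called after ">>>" by a JSON object that holds its "method" and its "body", one argument or row to a line. step_arm: Moves the arm, as the interface text tells. Its arguments: {"type":"object","properties":{"moves":{"type":"array"},"grip_force":{"type":"number"}},"required":["moves"]}

```bash
mkdir -p pics
cat > h.py <<'E'
import numpy as np, cv2
from scipy.spatial.transform import Rotation as R
from station import ctrl, cams, finder
def rot(a):
    a=np.array(a,float)
    return a if a.shape==(3,3) else (R.from_rotvec(a).as_matrix() if a.size==3 else R.from_quat(a).as_matrix())
def ray(im,uv,z):
    d=np.array([(uv[0]-im['cx'])/im['fx'],-(uv[1]-im['cy'])/im['fy'],-1.])
    d=rot(im['attitude'])@d; p=np.array(im['position'])
    return p+d*(z-p[2])/d[2]
def proj(im,P):
    c=rot(im['attitude']).T@(np.array(P)-im['position'])
    return np.array([im['cx']-im['fx']*c[0]/c[2],im['cy']+im['fy']*c[1]/c[2]])
E
python3 - <<'E'
from h import *
o=ctrl.get_obs();print(o['t'],o['tool_pos'],o['tool_rot'],ctrl.tcp_to_tips)
for c in ['top','scene']:
    im=cams.get_image(c);print(c,{k:v for k,v in im.items() if k!='pixels'})
    cv2.imwrite(f'pics/{c}0.png',im['pixels'])
    for n,z in [('dock',0),('notches',.023),('supply',.066),('board',.03),('board_bar',.056),('catch_pivot',.0445),('catch_tab',.0665),('meter',0),('plugbox',0),('mug',0)]:
        for r in finder.tip_of(c,n):
            print(n,round(r['conf'],2),np.round(r['at']),np.round(ray(im,r['at'],z)[:2],4))
E
```

```text
0.0 [0.20922204 0.58829416 0.2470509 ] [-0.95492874  1.35364246  0.95324256] 0.017
top {'fx': 588.7400227485332, 'fy': 588.7400227485332, 'cx': 327.14612529733284, 'cy': 243.81785927058752, 'position': array([ 0.3823025 , -0.01652379,  1.51142024]), 'attitude': array([ 0.0657476 , -0.06380111, -1.57518725])}
dock 0.85 [343. 240.] [ 0.516  -0.0564]
notches 0.79 [344. 235.] [ 0.5272 -0.0574]
notches 0.42 [223. 210.] [0.5937 0.2506]
supply 0.8 [286. 226.] [0.5472 0.0854]
board 0.82 [391. 245.] [ 0.5003 -0.1751]
board 0.74 [434. 364.] [ 0.2034 -0.2792]
board 0.74 [345. 238.] [ 0.5202 -0.0605]
board 0.71 [495. 168.] [ 0.6967 -0.4435]
board_bar 0.98 [422. 250.] [ 0.4864 -0.2495]
board_bar 0.72 [526. 154.] [ 0.7248 -0.5145]
catch_pivot 0.6 [340. 202.] [ 0.6081 -0.0482]
catch_tab 0.53 [366. 202.] [ 0.6058 -0.1109]
catch_tab 0.51 [344. 238.] [ 0.5158 -0.0574]
plugbox 0.68 [494. 263.] [ 0.4557 -0.4432]
mug 0.77 [310. 152.] [0.7476 0.0285]
scene {'fx': 618.4450440272362, 'fy': 618.4450440272362, 'cx': 311.6366823538028, 'cy': 228.95021540860952, 'position': array([1.18715439, 0.39219631, 1.28559022]), 'attitude': array([0.36045056, 0.62073791, 2.00815867])}
dock 0.59 [175. 176.] [ 0.4543 -0.4402]
notches 0.96 [282. 249.] [ 0.5233 -0.0658]
supply 0.94 [332. 274.] [0.5488 0.0839]
supply 0.2 [227. 200.] [ 0.4883 -0.2414]
board 0.97 [114. 239.] [ 0.7025 -0.433 ]
board 0.82 [272. 133.] [ 0.2186 -0.2805]
board 0.57 [252. 222.] [ 0.4956 -0.167 ]
board_bar 0.72 [255. 157.] [ 0.3314 -0.2593]
board_bar 0.7 [225. 199.] [ 0.4841 -0.2531]
board_bar 0.62 [ 78. 232.] [ 0.7378 -0.506 ]
catch_pivot 0.8 [265. 272.] [ 0.6102 -0.0593]
catch_tab 0.49 [242. 260.] [ 0.6179 -0.1146]
meter 0.95 [386. 333.] [0.5893 0.2465]
plugbox 0.57 [175. 176.] [ 0.4537 -0.442 ]
mug 0.69 [266. 345.] [0.7463 0.0253]
```

View pics/top0.png

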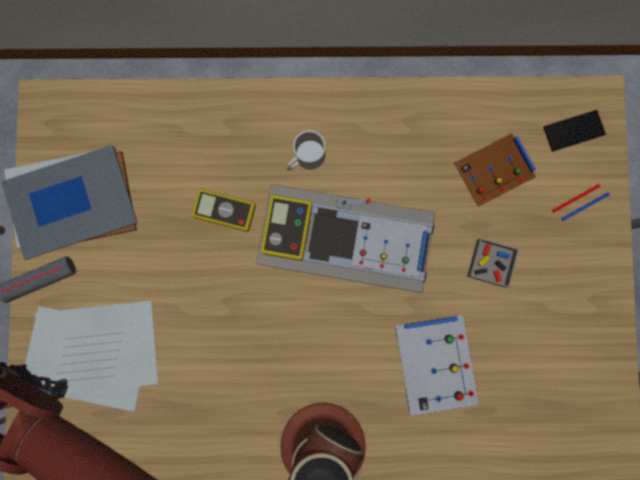

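Run:
```python
import cv2
i=cv2.imread('pics/top0.png')[130:330,230:500];cv2.imwrite('pics/crop0.png',cv2.resize(i,None,fx=2.9,fy=2.9,interpolation=2))
```

```text
(no output)
```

View pics/crop0.png

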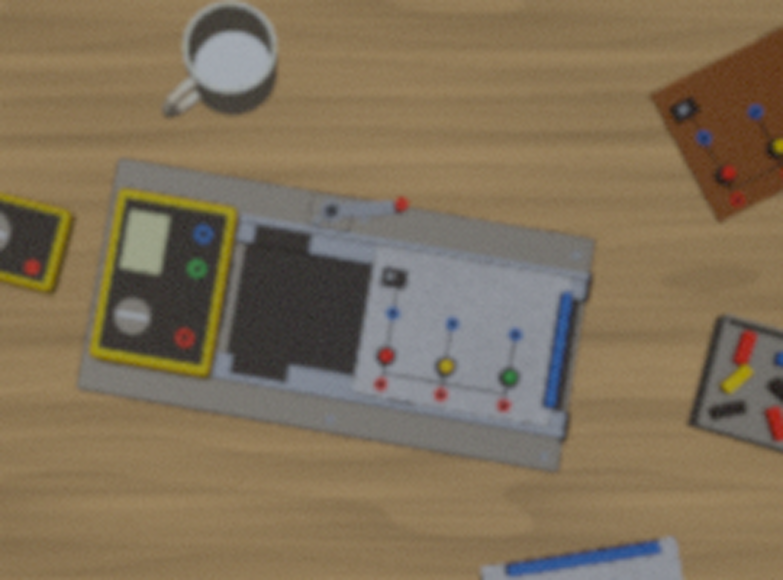

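Boards: white on the rails (395,243), larger white on the desk (435,365), brown (495,168). The one on the rails of the dock is the smaller white one, so it is the board meant; the crop shows it with its blue bar at (560,350). The catch with the red peg is at (365,201) in the top image, swung out.

```bash
cat >> h.py <<'E'
O=np.array([.5210,-.0630]);U=np.array([.063,.336]);U/=np.linalg.norm(U);V=np.array([U[1],-U[0]])
def D(x,y): return O+x*V+y*U
def todock(p): d=np.array(p)[:2]-O; return np.array([d@V,d@U])
RT=np.column_stack([[0,0,-1],[*U,0],[*V,0]])
def rel(P,Rt=None):
    o=ctrl.get_obs();Rc=rot(o['tool_rot'])
    s=Rc.T@(np.array(P)-o['tool_pos'])*100
    return np.round(s,2),np.round(np.degrees(R.from_matrix(Rc.T@(RT if Rt is None else Rt)).as_rotvec()),1)
E
python3 - <<'E'
from h import *
print(np.round(rot(ctrl.get_obs()['tool_rot']),3))
T=[*D(0,-.24),.2]
print(T,rel(T),rel(T,RT@np.diag([1,-1,-1])))
# sizes of the two white boards
for n in ['board']:
    im=cams.get_image('top')
    for r in finder.regions_of('top',n):
        c=cv2.findContours(r['region'].astype('uint8'),0,1)[0];c=max(c,key=cv2.contourArea)
        b=cv2.boxPoints(cv2.minAreaRect(c));
        for z in (.0,.045):
            w=np.array([ray(im,p,z)[:2] for p in b]);print(r['conf'],r['at'],z,np.linalg.norm(w[1]-w[0]),np.linalg.norm(w[2]-w[1]),np.degrees(np.arctan2(*(w[1]-w[0])[::-1])))
E
```

```text
[[-0.    -0.942  0.335]
 [ 0.     0.335  0.942]
 [-1.     0.     0.   ]]
[np.float64(0.4767707515879555), np.float64(-0.29888932486423725), 0.2] (array([  4.83, -54.94, -74.68]), array([81., -0., -0.])) (array([  4.83, -54.94, -74.68]), array([-99.,   0.,  -0.]))
0.97 [499.0, 167.6] 0.0 0.18420190665483943 0.13507069224387186 -62.41917891762108
0.97 [499.0, 167.6] 0.045 0.1787176041452479 0.13104918915577737 -62.41917891762103
0.85 [390.3, 245.5] 0.0 0.13578428754665983 0.17903616956771395 -9.950230648212386
0.85 [390.3, 245.5] 0.045 0.1317415383564973 0.17370566820701008 -9.950230648212386
0.78 [437.8, 365.1] 0.0 0.17758699241907716 0.22787552828167482 -81.04939855233998
0.78 [437.8, 365.1] 0.045 0.17229963787491528 0.22109091701284866 -81.04939855234001
0.27 [354.8, 200.0] 0.0 0.0725731683664353 0.018303100246040885 -90.31725604810819
0.27 [354.8, 200.0] 0.045 0.07041242412318023 0.017758156165734645 -90.31725604810816
```

>>> {"method": "step_arm", "body": {
  "moves": [
    [[0, -1, -1.4], [2, 0, 0], 0],
    [[0.2, -3, -4], [6, 0, 0], 0],
    [[0.4, -5.4, -7.2], [10, 0, 0], 0],
    [[0.6, -7.8, -10.4], [14, 0, 0], 0],
    [[0.8, -10.2, -13.6], [18, 0, 0], 0],
    [[1, -12.6, -16.8], [22, 0, 0], 0],
    [[1.2, -15, -20], [26, 0, 0], 0],
    [[1.4, -17.4, -23.2], [30, 0, 0], 0],
    [[1.6, -19.8, -26.4], [34, 0, 0], 0],
    [[1.8, -22.2, -29.6], [38, 0, 0], 0]
  ]
}}

```text
t: 2.03
tool_pos: [0.3194, 0.2339, 0.2304]
tool_rot: [-0.441, 1.524, 0.441]
contact_force: [1.3, 0.4, 0.0]
opening: 0.0002
```

```bash
sed -i 's/^O=.*$/O=np.array([.5210,-.0630]);a=np.radians(79.8);U=np.array([np.cos(a),np.sin(a)]);V=np.array([U[1],-U[0]])/' h.py; python3 -c "
from h import *
print(ctrl.get_obs()['tool_pos'],ctrl.get_obs()['q'],rel([*D(0,-.24),.2]))"
```

```text
[0.31944551 0.23389568 0.23038625] [ 4.43554920e-01 -5.38387524e-01  2.13464147e+00 -1.10581966e-04
  1.54426588e+00 -1.19646136e-01] (array([  3.04, -53.57, -15.02]), array([42.5,  0.1, -0. ]))
```

>>> {"method": "step_arm", "body": {
  "moves": [
    [[0.2, -3.8, -1.1], [4, 0, 0], 0],
    [[0.4, -7.6, -2.2], [8, 0, 0], 0],
    [[0.6, -11.4, -3.3], [12, 0, 0], 0],
    [[0.8, -15.2, -4.3], [16, 0, 0], 0],
    [[1, -19, -5.4], [20, 0, 0], 0],
    [[1.3, -22.8, -6.4], [24, 0, 0], 0],
    [[1.5, -26.6, -7.5], [28, 0, 0], 0],
    [[1.7, -30.4, -8.5], [32, 0, 0], 0],
    [[1.9, -34.2, -9.6], [36, 0, 0], 0],
    [[2.1, -38, -10.7], [40, 0, 0], 0]
  ]
}}

```text
t: 2.87
tool_pos: [0.4321, -0.1468, 0.2096]
tool_rot: [0.109, 1.566, -0.109]
contact_force: [1.2, 0.6, 0.8]
opening: -0.0001
```

```bash
python3 -c "
from h import *
print(ctrl.get_obs()['tool_pos'],ctrl.get_obs()['q'],rel([*D(0,-.24),.2]))"
```

```text
[ 0.43206477 -0.14675836  0.20961298] [-4.91389629e-01 -3.46081210e-01  2.03516394e+00  1.06218211e-03
  1.45065696e+00 -3.52361314e-01] (array([  0.97, -14.45,   6.71]), array([ 2.2,  0.1, -0. ]))
```

>>> {"method": "step_arm", "body": {
  "moves": [
    [[0.2, -3.2, 1.4], [2, 0, 0], 0],
    [[0.4, -6.2, 2.8], [2.2, 0, 0], 0],
    [[0.6, -9.2, 4.2], [2.2, 0, 0], 0],
    [[0.8, -12, 5.6], [2.2, 0, 0], 0],
    [[1, -14, 6.5], [2.2, 0, 0], 0],
    [[1, -14.4, 6.7], [2.2, 0, 0], 0],
    [[1, -14.4, 6.7], [2.2, 0, 0], 0],
    [[1, -14.4, 6.7], [2.2, 0, 0], 0],
    [[1, -14.4, 6.7], [2.2, 0, 0], 0],
    [[1, -14.4, 6.7], [2.2, 0, 0], 0]
  ]
}}

```text
t: 3.7
tool_pos: [0.4784, -0.2975, 0.1999]
tool_rot: [0.139, 1.564, -0.138]
contact_force: [0.5, -0.7, 1.0]
opening: 0.0001
```

```bash
cat > look.py <<'E'
from h import *
import sys
o=ctrl.get_obs();print('t',o['t'],np.round(o['tool_pos'],4),'dock',np.round(todock(o['tool_pos']),4),'F',np.round(o['contact_force'],1))
zb=float(sys.argv[2]) if len(sys.argv)>2 else .03
for c in sys.argv[3].split(',') if len(sys.argv)>3 else ['wrist','top']:
    im=cams.get_image(c);cv2.imwrite(f'pics/{c}{sys.argv[1]}.png',im['pixels'])
    for n,z in [('notches',.023),('supply',.066),('board',zb),('board_bar',zb+.026),('catch_pivot',.0445),('catch_tab',.0665)]:
        for r in finder.tip_of(c,n):
            p=ray(im,r['at'],z);print(c,n,round(r['conf'],2),np.round(r['at']),np.round(p[:2],4),'dock',np.round(todock(p)*1000,1))
E
python3 look.py 1
```

```text
t 3.7 [ 0.4784 -0.2975  0.1999] dock [-0.0004 -0.2383] F [ 0.5 -0.7  1. ]
wrist board 0.94 [315.  39.] [ 0.4976 -0.1656] dock [  -4.9 -105.1]
wrist board 0.6 [586. 338.] [ 0.6784 -0.4253] dock [ 219.1 -328.7]
wrist board_bar 0.85 [315. 171.] [ 0.4823 -0.2499] dock [  -5.  -190.8]
wrist board_bar 0.66 [ 98. 233.] [ 0.3254 -0.2653] dock [-156.7 -233.8]
top notches 0.59 [343. 236.] [ 0.525  -0.0554] dock [2.5 8.2]
top supply 0.56 [288. 228.] [0.5419 0.0814] dock [ -5.  145.8]
top board 0.89 [435. 364.] [ 0.2041 -0.2809] dock [-273.3 -270.6]
top board 0.89 [494. 171.] [ 0.6892 -0.4425] dock [ 232.7 -343.7]
top board 0.61 [390. 247.] [ 0.4948 -0.1723] dock [  -6.5 -112.2]
top board_bar 0.86 [421. 250.] [ 0.4857 -0.247 ] dock [  -2.2 -187.4]
top board_bar 0.59 [529. 154.] [ 0.7271 -0.5229] dock [ 284.3 -416.1]
top catch_pivot 0.84 [343. 203.] [ 0.607  -0.0564] dock [83.5 21.7]
top catch_tab 0.62 [367. 201.] [ 0.6068 -0.1141] dock [ 93.5 -35.1]
```

View pics/wrist1.png

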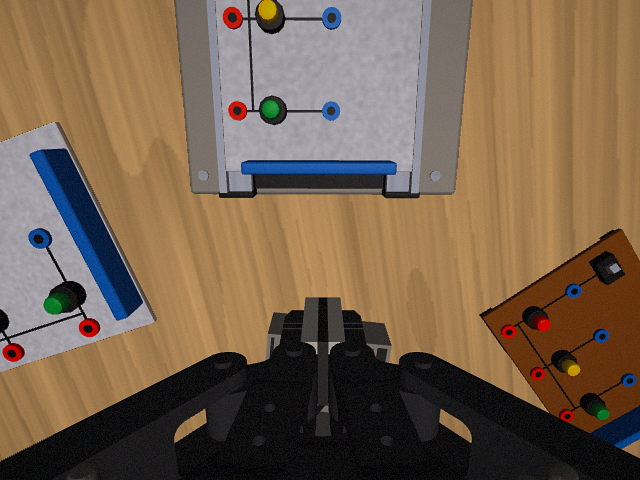

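The wrist view shows the blue bar centred at (318,168), rails parallel to the tool axis, about 5 mm to my left; fingers clear behind the frame. I descend behind it.

>>> {"method": "step_arm", "body": {
  "moves": [
    [[1, 0, -0.1], [0, 0, 0], 0],
    [[3.5, 0, -0.4], [0, 0, 0], 0],
    [[6, 0, -0.4], [0, 0, 0], 0],
    [[8.5, 0, -0.4], [0, 0, 0], 0],
    [[11, 0, -0.4], [0, 0, 0], 0],
    [[12.5, 0, -0.4], [0, 0, 0], 0],
    [[13.3, 0, -0.4], [0, 0, 0], 0],
    [[13.5, 0, -0.4], [0, 0, 0], 0],
    [[13.5, 0.5, -0.4], [0, 0, 0], 0],
    [[13.5, 1, -0.4], [0, 0, 0], 0]
  ]
}}

```text
t: 5.23
tool_pos: [0.4773, -0.2885, 0.0658]
tool_rot: [0.139, 1.563, -0.14]
contact_force: [0.0, 1.1, -0.7]
opening: 0.0001
```

```bash
sed -i 's/^def D/O=O-.004*V\ndef D/' h.py; python3 look.py 2 .03 wrist
```

```text
t 5.2333 [ 0.4773 -0.2885  0.0658] dock [ 0.0009 -0.2297] F [ 0.   1.1 -0.7]
wrist board_bar 0.74 [323. 230.] [ 0.4846 -0.2506] dock [   1.4 -191.1]
```

>>> {"method": "step_arm", "body": {
  "moves": [
    [[0, 0.3, 0], [0, 0, 0], 0],
    [[0, 0.6, 0], [0, 0, 0], 0],
    [[0, 0.9, 0], [0, 0, 0], 0],
    [[0, 1.2, 0], [0, 0, 0], 0],
    [[0, 1.5, 0], [0, 0, 0], 0],
    [[0, 1.8, 0], [0, 0, 0], 0],
    [[0, 2.1, 0], [0, 0, 0], 0],
    [[0, 2.4, 0], [0, 0, 0], 0],
    [[0, 2.7, 0], [0, 0, 0], 0],
    [[0, 3, 0], [0, 0, 0], 0]
  ]
}}

```text
t: 6.42
tool_pos: [0.4822, -0.2589, 0.0653]
tool_rot: [0.138, 1.563, -0.14]
contact_force: [0.9, -1.9, -0.4]
opening: 0.0001
```

>>> {"method": "step_arm", "body": {
  "moves": [
    [[0, 0.3, 0], [0, 0, 0], 0],
    [[0, 0.6, 0], [0, 0, 0], 0],
    [[0, 0.9, 0], [0, 0, 0], 0],
    [[0, 1.2, 0], [0, 0, 0], 0],
    [[0, 1.5, 0], [0, 0, 0], 0],
    [[0, 1.8, 0], [0, 0, 0], 0],
    [[0, 2.1, 0], [0, 0, 0], 0],
    [[0, 2.4, 0], [0, 0, 0], 0],
    [[0, 2.7, 0], [0, 0, 0], 0],
    [[0, 3, 0], [0, 0, 0], 0]
  ]
}}

```text
t: 7.25
tool_pos: [0.4876, -0.2291, 0.0653]
tool_rot: [0.138, 1.563, -0.14]
contact_force: [0.4, -2.3, -0.3]
opening: -0.0003
```

```bash
python3 look.py 3 .03
```

```text
t 7.25 [ 0.4876 -0.2291  0.0653] dock [ 0.0005 -0.1694] F [ 0.4 -2.3 -0.3]
wrist supply 0.65 [323. 299.] [ 0.4908 -0.2127] dock [   0.8 -152.7]
wrist board 0.69 [325.  61.] [ 0.506  -0.1338] dock [  1.8 -72.3]
wrist board_bar 0.75 [324. 299.] [ 0.4905 -0.217 ] dock [   1.3 -156.9]
top notches 0.83 [344. 240.] [ 0.5158 -0.0578] dock [-2.1  4.2]
top supply 0.81 [288. 226.] [0.5476 0.0814] dock [  4.6 146.8]
top board 0.88 [435. 363.] [ 0.2071 -0.2805] dock [-266.5 -269.6]
top board 0.8 [496. 169.] [ 0.6946 -0.447 ] dock [ 242.8 -347.2]
top board 0.57 [377. 246.] [ 0.4995 -0.1411] dock [ -3.4 -80.6]
top board_bar 0.83 [525. 153.] [ 0.7284 -0.5131] dock [ 287.9 -406.3]
top board_bar 0.77 [408. 250.] [ 0.4873 -0.2148] dock [  -2.3 -155.4]
top board_bar 0.72 [429. 319.] [ 0.3163 -0.2647] dock [-161.7 -234.8]
top catch_pivot 0.35 [223. 210.] [0.5899 0.2465] dock [ 17.  316.8]
```

>>> {"method": "step_arm", "body": {
  "moves": [
    [[0, 0.3, 0], [0, 0, 0], 0],
    [[0, 0.6, 0], [0, 0, 0], 0],
    [[0, 0.9, 0], [0, 0, 0], 0],
    [[0, 1.2, 0], [0, 0, 0], 0],
    [[0, 1.5, 0], [0, 0, 0], 0],
    [[0, 1.8, 0], [0, 0, 0], 0],
    [[0, 2.1, 0], [0, 0, 0], 0],
    [[0, 2.4, 0], [0, 0, 0], 0],
    [[0, 2.7, 0], [0, 0, 0], 0],
    [[0, 3, 0], [0, 0, 0], 0]
  ]
}}

```text
t: 8.78
tool_pos: [0.4929, -0.1996, 0.0653]
tool_rot: [0.138, 1.563, -0.14]
contact_force: [-0.5, -1.9, 1.1]
opening: 0.0002
```

>>> {"method": "step_arm", "body": {
  "moves": [
    [[0, 0.25, 0], [0, 0, 0], 0],
    [[0, 0.5, 0], [0, 0, 0], 0],
    [[0, 0.75, 0], [0, 0, 0], 0],
    [[0, 1, 0], [0, 0, 0], 0],
    [[0, 1.25, 0], [0, 0, 0], 0],
    [[0, 1.5, 0], [0, 0, 0], 0],
    [[0, 1.75, 0], [0, 0, 0], 0],
    [[0, 2, 0], [0, 0, 0], 0],
    [[0, 2.25, 0], [0, 0, 0], 0],
    [[0, 2.5, 0], [0, 0, 0], 0]
  ]
}}

```text
t: 9.62
tool_pos: [0.4973, -0.1748, 0.0654]
tool_rot: [0.138, 1.563, -0.14]
contact_force: [-0.6, -2.2, -0.1]
opening: 0.0004
```

```bash
python3 look.py 4 .03
```

```text
t 9.6167 [ 0.4973 -0.1748  0.0654] dock [ 0.0005 -0.1142] F [-0.6 -2.2 -0.1]
wrist board 0.74 [328.  60.] [ 0.5167 -0.0795] dock [  2.6 -17. ]
wrist board 0.73 [322. 298.] [ 0.4979 -0.173 ] dock [   0.7 -112.3]
wrist board_bar 0.83 [323. 300.] [ 0.4998 -0.163 ] dock [   0.8 -102.2]
wrist catch_pivot 0.39 [325.  63.] [ 0.5149 -0.0824] dock [  1.5 -20.2]
top supply 0.81 [286. 228.] [0.5419 0.0873] dock [ -2.  151.7]
top board 0.9 [354. 238.] [ 0.5178 -0.0824] dock [  4.3 -19.7]
top board 0.76 [434. 364.] [ 0.2032 -0.2789] dock [-270.6 -268.8]
top board 0.63 [496. 172.] [ 0.6853 -0.447 ] dock [ 233.7 -348.8]
top board_bar 0.93 [432. 320.] [ 0.3124 -0.271 ] dock [-164.5 -241.7]
top board_bar 0.76 [526. 154.] [ 0.7269 -0.5166] dock [ 286.9 -409.9]
top board_bar 0.74 [388. 243.] [ 0.5038 -0.1655] dock [   5.2 -103.9]
top board_bar 0.54 [488. 263.] [ 0.4528 -0.413 ] dock [  -1.2 -356.6]
top catch_pivot 0.73 [343. 202.] [ 0.6096 -0.0545] dock [89.6 24.1]
top catch_tab 0.69 [288. 227.] [0.5441 0.0816] dock [  1.1 146.4]
top catch_tab 0.67 [367. 201.] [ 0.6076 -0.1136] dock [ 98.2 -34.5]
```

>>> {"method": "step_arm", "body": {
  "moves": [
    [[0, 0.15, 0], [0, 0, 0], 0],
    [[0, 0.3, 0], [0, 0, 0], 0],
    [[0, 0.45, 0], [0, 0, 0], 0],
    [[0, 0.6, 0], [0, 0, 0], 0],
    [[0, 0.75, 0], [0, 0, 0], 0],
    [[0, 0.9, 0], [0, 0, 0], 0],
    [[0, 1.05, 0], [0, 0, 0], 0],
    [[0, 1.2, 0], [0, 0, 0], 0],
    [[0, 1.2, 0], [0, 0, 0], 0],
    [[0, 1.2, 0], [0, 0, 0], 0]
  ]
}}

```text
t: 11.15
tool_pos: [0.4995, -0.1629, 0.0653]
tool_rot: [0.139, 1.563, -0.14]
contact_force: [-0.1, -0.6, 0.9]
opening: -0.0001
```

```bash
python3 look.py 5 .03
```

```text
t 11.15 [ 0.4995 -0.1629  0.0653] dock [ 0.0005 -0.1021] F [-0.1 -0.6  0.9]
wrist board 0.9 [324.  63.] [ 0.5172 -0.0682] dock [ 1.2 -5.8]
top supply 0.77 [283. 226.] [0.5457 0.0933] dock [  0.6 158.2]
top board 0.9 [495. 171.] [ 0.6897 -0.445 ] dock [ 237.7 -346.1]
top board 0.84 [351. 240.] [ 0.5148 -0.0746] dock [ -0.1 -12.5]
top board 0.62 [433. 365.] [ 0.2017 -0.2751] dock [-272.7 -265.3]
top board_bar 0.62 [383. 240.] [ 0.512  -0.1539] dock [ 11.3 -91.1]
top board_bar 0.62 [426. 318.] [ 0.3185 -0.2572] dock [-160.9 -227. ]
top board_bar 0.59 [528. 156.] [ 0.7223 -0.5204] dock [ 283.1 -414.6]
top catch_pivot 0.75 [344. 199.] [ 0.6154 -0.0575] dock [95.9 22.1]
top catch_tab 0.62 [223. 210.] [0.5873 0.243 ] dock [ 15.1 312.9]
top catch_tab 0.58 [368. 199.] [ 0.6115 -0.1169] dock [102.7 -37. ]
```

>>> {"method": "step_arm", "body": {
  "moves": [
    [[0, 0.1, 0], [0, 0, 0], 0],
    [[0, 0.2, 0], [0, 0, 0], 0],
    [[0, 0.3, 0], [0, 0, 0], 0],
    [[0, 0.4, 0], [0, 0, 0], 0],
    [[0, 0.5, 0], [0, 0, 0], 0],
    [[0, 0.5, 0], [0, 0, 0], 0],
    [[0, 0.5, 0], [0, 0, 0], 0],
    [[0, 0.5, 0], [0, 0, 0], 0],
    [[0, 0.5, 0], [0, 0, 0], 0],
    [[0, 0.5, 0], [0, 0, 0], 0]
  ]
}}

```text
t: 12.68
tool_pos: [0.5003, -0.1581, 0.0653]
tool_rot: [0.139, 1.563, -0.14]
contact_force: [0.6, -0.4, 0.5]
opening: -0.0001
```

```bash
python3 look.py 6 .03; python3 -c "
import cv2,numpy as np
a=cv2.imread('pics/wrist6.png');b=cv2.imread('pics/wrist4.png');cv2.imwrite('pics/w64.png',cv2.resize(np.hstack([b,a]),(800,300),interpolation=3))"
```

```text
t 12.6833 [ 0.5003 -0.1581  0.0653] dock [ 0.0005 -0.0973] F [ 0.6 -0.4  0.5]
wrist board_bar 0.97 [324. 292.] [ 0.5037 -0.1433] dock [  1.2 -82.1]
top supply 0.84 [283. 229.] [0.54  0.093] dock [ -4.9 156.9]
top board 0.78 [434. 363.] [ 0.2064 -0.278 ] dock [-267.6 -267.3]
top board 0.68 [349. 238.] [ 0.5189 -0.0703] dock [ 3.2 -7.6]
top board_bar 0.96 [524. 155.] [ 0.7233 -0.5109] dock [ 282.5 -405. ]
top board_bar 0.95 [429. 319.] [ 0.3153 -0.2647] dock [-162.7 -235. ]
top board_bar 0.92 [382. 243.] [ 0.5036 -0.1499] dock [  2.2 -88.6]
top board_bar 0.27 [350. 240.] [ 0.5115 -0.0725] dock [ -3.7 -11.1]
top catch_pivot 0.56 [345. 202.] [ 0.6093 -0.06  ] dock [90.3 18.6]
top catch_tab 0.71 [367. 202.] [ 0.6058 -0.1146] dock [ 96.6 -35.7]
```

View pics/w64.png

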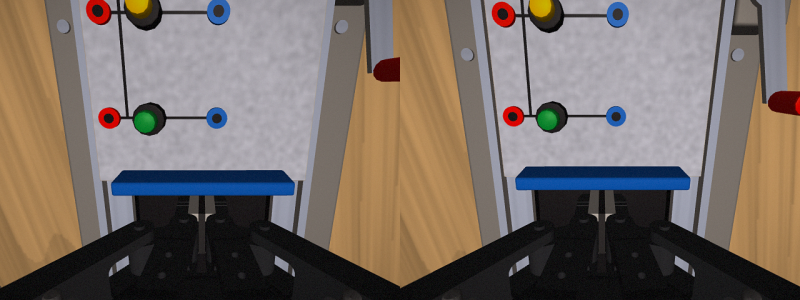

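Left (before) versus right (now): the bar shrank from 183 to 174 px, the rail walls now stand out beside the plate and the push force vanished, so the board has dropped in. I back off, rise and look at the peg.

>>> {"method": "step_arm", "body": {
  "moves": [
    [[0, -0.6, 0], [0, 0, 0], 0],
    [[0, -1.5, 0], [0, 0, 0], 0],
    [[-1, -2, 0], [0, 0, 0], 0],
    [[-3.5, -2, 0], [0, 0, 0], 0],
    [[-6.5, -2, 1], [0, 0, 0], 0],
    [[-9, -2, 3.5], [0, 0, 0], 0],
    [[-10, -2, 7], [0, 0, 0], 0],
    [[-10, -2, 10], [0, 0, 0], 0],
    [[-10, -2, 11], [0, 0, 0], 0],
    [[-10, -2, 11], [0, 0, 0], 0]
  ]
}}

```text
t: 14.22
tool_pos: [0.6064, -0.1984, 0.1666]
tool_rot: [0.138, 1.562, -0.141]
contact_force: [-0.1, -0.6, -1.0]
opening: 0.0003
```

```bash
python3 look.py 7 .023 wrist,scene; python3 -c "
import cv2,numpy as np
a=cv2.imread('pics/wrist7.png');b=cv2.imread('pics/scene7.png')[150:330,180:420]
cv2.imwrite('pics/m7.png',np.hstack([cv2.resize(a,(400,300),interpolation=3),cv2.resize(b,(400,300),interpolation=2)]))"
```

```text
t 14.2167 [ 0.6064 -0.1984  0.1666] dock [ 0.112  -0.1181] F [-0.1 -0.6 -1. ]
wrist supply 0.48 [141.  55.] [ 0.5336 -0.0729] dock [18.1 -7.5]
wrist board 0.81 [144.  56.] [ 0.5191 -0.0633] dock [ 2.2 -0.6]
wrist board_bar 0.73 [143. 197.] [ 0.5046 -0.1458] dock [  2.6 -84.4]
wrist catch_pivot 0.64 [275.   0.] [ 0.6064 -0.054 ] dock [86.4 24. ]
wrist catch_tab 0.94 [301. 113.] [ 0.6102 -0.1155] dock [101.1 -35.9]
scene supply 0.85 [334. 273.] [0.5439 0.0877] dock [-1.000e-01  1.524e+02]
scene board 0.91 [277. 133.] [ 0.2039 -0.2714] dock [-271.1 -261.3]
scene board 0.81 [286. 244.] [ 0.508  -0.0633] dock [-8.7 -2.6]
scene board 0.63 [115. 243.] [ 0.7078 -0.4288] dock [ 252.7 -326.9]
scene board 0.47 [264. 270.] [ 0.5951 -0.0709] dock [78.3  5.4]
scene board 0.3 [260. 223.] [ 0.4844 -0.1515] dock [-16.3 -93.6]
scene board_bar 0.8 [257. 157.] [ 0.3233 -0.2588] dock [-155.9 -227.7]
scene board_bar 0.78 [258. 224.] [ 0.506  -0.1433] dock [  3.5 -81.7]
scene board_bar 0.72 [ 77. 234.] [ 0.7435 -0.5086] dock [ 301.8 -399.1]
scene catch_pivot 0.84 [266. 275.] [ 0.615  -0.0536] dock [94.8 25.8]
scene catch_tab 0.73 [267. 344.] [0.7671 0.0456] dock [227.  150.4]
scene catch_tab 0.67 [241. 258.] [ 0.6147 -0.1189] dock [106.2 -38.4]
```

View pics/m7.png

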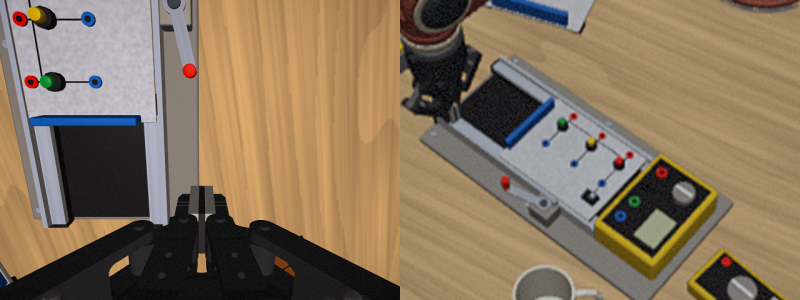

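The peg (301,113 in the wrist view, about (101,-36) mm in the dock) is swung out; the board sits at y about -1 mm at seated height. I set the closed fingertips down on the peg's outer side.

>>> {"method": "step_arm", "body": {
  "moves": [
    [[0, 2, 1], [0, 0, 0], 0],
    [[0, 5, 2], [0, 0, 0], 0],
    [[0, 7.5, 2.3], [0, 0, 0], 0],
    [[1, 8, 2.3], [0, 0, 0], 0],
    [[3.5, 8, 2.3], [0, 0, 0], 0],
    [[6, 8, 2.3], [0, 0, 0], 0],
    [[8, 8, 2.3], [0, 0, 0], 0],
    [[9.4, 8, 2.3], [0, 0, 0], 0],
    [[9.8, 8, 2.3], [0, 0, 0], 0],
    [[9.8, 8, 2.3], [0, 0, 0], 0]
  ]
}}

```text
t: 15.75
tool_pos: [0.6406, -0.1227, 0.066]
tool_rot: [0.139, 1.566, -0.14]
contact_force: [-0.8, -0.3, -0.2]
opening: 0.0001
```

```bash
python3 look.py 8 .023 wrist
```

```text
t 15.75 [ 0.6406 -0.1227  0.066 ] dock [ 0.1323 -0.0376] F [-0.8 -0.3 -0.2]
wrist notches 0.17 [ 20. 218.] [ 0.5182 -0.0641] dock [ 1.4 -1.5]
wrist board 0.71 [ 19. 217.] [ 0.5179 -0.0638] dock [ 1.1 -1.4]
wrist board_bar 0.78 [ 13. 422.] [ 0.5022 -0.1462] dock [  0.2 -85.3]
wrist board_bar 0.45 [198. 163.] [ 0.6083 -0.0548] dock [88.5 23.5]
wrist catch_pivot 0.8 [198. 163.] [ 0.6069 -0.0549] dock [87.1 23.2]
wrist catch_tab 0.73 [234. 339.] [ 0.6105 -0.1158] dock [101.5 -36.1]
```

View pics/wrist8.png

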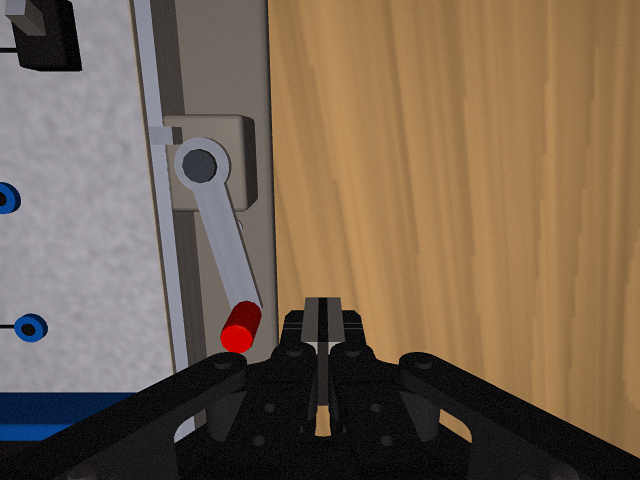

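Peg at (240,335), arm pointing down-right of the pivot (200,165); the fingertips (323,320) stand just outside it, level with it. I sweep the peg along its arc.

>>> {"method": "step_arm", "body": {
  "moves": [
    [[0, 0, -0.8], [0, 0, 0], 0],
    [[0, 0, -1.4], [0, 0, 0], 0],
    [[0, 0, -1.8], [0, 0, 0], 0],
    [[0, 0, -2.2], [0, 0, 0], 0],
    [[0, -0.1, -2.6], [0, 0, 0], 0],
    [[0, -0.2, -3], [0, 0, 0], 0],
    [[0, -0.2, -3.4], [0, 0, 0], 0],
    [[0, -0.2, -3.8], [0, 0, 0], 0],
    [[0, -0.2, -4.1], [0, 0, 0], 0],
    [[0, -0.2, -4.3], [0, 0, 0], 0]
  ]
}}

```text
t: 16.93
tool_pos: [0.5994, -0.1172, 0.0689]
tool_rot: [0.138, 1.561, -0.141]
contact_force: [0.1, 0.9, -0.6]
opening: -0.0002
```

```bash
python3 look.py 9 .023 wrist
```

```text
t 16.9333 [ 0.5994 -0.1172  0.0689] dock [ 0.0908 -0.0394] F [ 0.1  0.9 -0.6]
wrist board 0.88 [120. 212.] [ 0.5196 -0.0639] dock [ 2.7 -1.1]
wrist board 0.67 [265. 329.] [ 0.5697 -0.1307] dock [ 63.9 -58. ]
wrist board_bar 0.74 [113. 414.] [ 0.5026 -0.1459] dock [  0.6 -84.9]
wrist catch_pivot 0.93 [314. 160.] [ 0.6075 -0.0562] dock [87.9 22. ]
wrist catch_tab 0.74 [269. 329.] [ 0.5815 -0.1099] dock [ 71.9 -35.4]
```

View pics/wrist9.png

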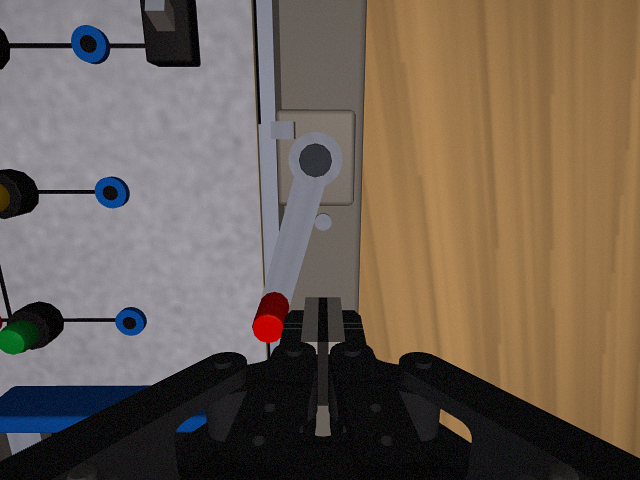

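Arm follows: peg now at (268,318), over the board's edge side, fingertips still in contact. Continue round the arc.

>>> {"method": "step_arm", "body": {
  "moves": [
    [[0, 0, -0.5], [0, 0, 0], 0],
    [[0, 0, -1], [0, 0, 0], 0],
    [[0, 0, -1.5], [0, 0, 0], 0],
    [[0, 0.2, -2.1], [0, 0, 0], 0],
    [[0, 0.3, -2.7], [0, 0, 0], 0],
    [[0, 0.5, -3.2], [0, 0, 0], 0],
    [[0, 0.8, -3.8], [0, 0, 0], 0],
    [[0, 1.2, -4.3], [0, 0, 0], 0],
    [[0, 1.6, -4.8], [0, 0, 0], 0],
    [[0, 2, -5.1], [0, 0, 0], 0]
  ]
}}

```text
t: 18.12
tool_pos: [0.5524, -0.0882, 0.0684]
tool_rot: [0.138, 1.562, -0.141]
contact_force: [-0.1, 0.0, 0.3]
opening: -0.0004
```

```bash
python3 look.py 10 .023 wrist
```

```text
t 18.1167 [ 0.5524 -0.0882  0.0684] dock [ 0.0393 -0.0192] F [-0.1  0.   0.3]
wrist board 0.78 [240. 256.] [ 0.5194 -0.0637] dock [ 2.5 -1. ]
wrist catch_pivot 0.69 [445. 214.] [ 0.6062 -0.0558] dock [86.6 22.2]
wrist catch_tab 0.96 [304. 293.] [ 0.5493 -0.0695] dock [33.  -1.4]
```

View pics/wrist10.png

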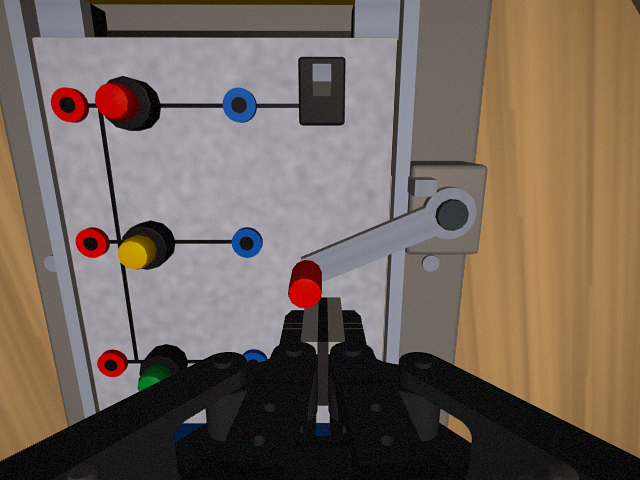

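Arm now over the board, peg at (304,285), fingertips behind it; remaining swing about 0.4 rad.

>>> {"method": "step_arm", "body": {
  "moves": [
    [[0, 0.3, -0.3], [0, 0, 0], 0],
    [[0, 0.6, -0.6], [0, 0, 0], 0],
    [[0, 0.9, -0.8], [0, 0, 0], 0],
    [[0, 1.2, -0.9], [0, 0, 0], 0],
    [[0, 1.5, -1], [0, 0, 0], 0],
    [[0, 1.8, -1], [0, 0, 0], 0],
    [[0, 2, -1], [0, 0, 0], 0],
    [[0, 2.2, -1], [0, 0, 0], 0],
    [[0, 2.3, -1], [0, 0, 0], 0],
    [[0, 2.3, -1], [0, 0, 0], 0]
  ]
}}

```text
t: 19.3
tool_pos: [0.5476, -0.0641, 0.0683]
tool_rot: [0.138, 1.561, -0.14]
contact_force: [1.0, -0.6, 0.2]
opening: -0.0003
```

```bash
python3 look.py 11 .023 wrist
```

```text
t 19.3 [ 0.5476 -0.0641  0.0683] dock [0.0303 0.0036] F [ 1.  -0.6  0.2]
wrist board 0.95 [260. 304.] [ 0.5184 -0.0641] dock [ 1.7 -1.5]
wrist board_bar 0.71 [262. 299.] [ 0.5258 -0.0519] dock [ 6.7 11.8]
wrist catch_pivot 0.7 [468. 268.] [ 0.6083 -0.0553] dock [88.5 23. ]
wrist catch_tab 0.83 [317. 293.] [ 0.5491 -0.0462] dock [28.7 21.5]
```

>>> {"method": "step_arm", "body": {
  "moves": [
    [[0, 0.05, 0], [0, 0, 0], 0],
    [[0, 0.1, 0], [0, 0, 0], 0],
    [[0, 0.15, 0], [0, 0, 0], 0],
    [[0, 0.2, 0], [0, 0, 0], 0],
    [[0, 0.25, 0], [0, 0, 0], 0],
    [[0, 0.25, 0], [0, 0, 0], 0],
    [[0, 0.25, 0], [0, 0, 0], 0],
    [[0, 0.25, 0], [0, 0, 0], 0],
    [[0, 0.25, 0], [0, 0, 0], 0],
    [[0, 0.25, 0], [0, 0, 0], 0]
  ]
}}

```text
t: 20.48
tool_pos: [0.5478, -0.0629, 0.0685]
tool_rot: [0.137, 1.562, -0.142]
contact_force: [-1.4, -5.4, -0.3]
opening: -0.0002
```

```bash
python3 look.py 12 .023 wrist
```

```text
t 20.4833 [ 0.5478 -0.0629  0.0685] dock [0.0304 0.0049] F [-1.4 -5.4 -0.3]
wrist board 0.96 [260. 304.] [ 0.5185 -0.0633] dock [ 1.6 -0.7]
wrist catch_pivot 0.63 [466. 272.] [ 0.6077 -0.0555] dock [88.  22.8]
wrist catch_tab 0.69 [317. 291.] [ 0.5496 -0.0442] dock [28.8 23.6]
```

The push meets the stop (5.4 N, peg at the pivot's y). Backing off and rising.

>>> {"method": "step_arm", "body": {
  "moves": [
    [[0, -0.4, 0], [0, 0, 0], 0],
    [[0, -1, 0], [0, 0, 0], 0],
    [[0, -1.4, 0], [0, 0, 0], 0],
    [[-1, -1.5, 0], [0, 0, 0], 0],
    [[-3.5, -2, 0], [0, 0, 0], 0],
    [[-7, -4, 0], [0, 0, 0], 0],
    [[-10, -7, 0], [0, 0, 0], 0],
    [[-12, -10, 0], [0, 0, 0], 0],
    [[-13, -12, 0], [0, 0, 0], 0],
    [[-13, -12, 0], [0, 0, 0], 0]
  ]
}}

```text
t: 21.67
tool_pos: [0.5274, -0.1844, 0.2041]
tool_rot: [0.136, 1.554, -0.148]
contact_force: [0.0, 0.0, 0.2]
opening: 0.0002
```

```bash
python3 look.py 13 .023 wrist,scene; python3 -c "
import cv2,numpy as np
a=cv2.imread('pics/wrist13.png');b=cv2.imread('pics/scene13.png')[150:330,180:420]
cv2.imwrite('pics/m13.png',np.hstack([cv2.resize(a,(400,300),interpolation=3),cv2.resize(b,(400,300),interpolation=2)]))"
```

```text
t 21.6667 [ 0.5274 -0.1844  0.2041] dock [ 0.0318 -0.1184] F [0.  0.  0.2]
wrist board 0.84 [274.  65.] [ 0.5174 -0.0632] dock [ 0.5 -0.9]
wrist board_bar 0.72 [ 85. 373.] [ 0.3215 -0.2627] dock [-157.  -231.9]
wrist board_bar 0.57 [273. 184.] [ 0.5022 -0.1423] dock [ -0.5 -81.4]
wrist catch_pivot 0.56 [406.  17.] [ 0.6077 -0.0543] dock [87.8 23.9]
wrist catch_tab 0.88 [310.   8.] [ 0.5479 -0.0441] dock [27.1 23.3]
scene supply 0.94 [335. 273.] [0.5437 0.0892] dock [ -0.6 153.8]
scene board 0.96 [115. 243.] [ 0.7077 -0.4292] dock [ 252.6 -327.3]
scene board 0.57 [284. 246.] [ 0.514 -0.064] dock [-2.7 -2.2]
scene board_bar 0.81 [259. 222.] [ 0.4989 -0.1435] dock [ -3.5 -83.1]
scene board_bar 0.69 [257. 155.] [ 0.3183 -0.2619] dock [-160.2 -231.7]
scene board_bar 0.67 [ 78. 232.] [ 0.7367 -0.5089] dock [ 295.2 -400.7]
scene board_bar 0.37 [176. 178.] [ 0.4846 -0.4052] dock [  28.7 -343.3]
scene board_bar 0.25 [265. 272.] [ 0.6124 -0.0573] dock [92.9 21.8]
scene catch_pivot 0.81 [263. 271.] [ 0.6083 -0.0654] dock [90.4 13.1]
scene catch_pivot 0.36 [385. 336.] [0.6182 0.2528] dock [ 43.8 328. ]
scene catch_tab 0.59 [280. 251.] [ 0.5548 -0.0503] dock [35.  18.5]
scene catch_tab 0.2 [175. 174.] [ 0.486  -0.4021] dock [  29.6 -339.9]
```

View pics/m13.png

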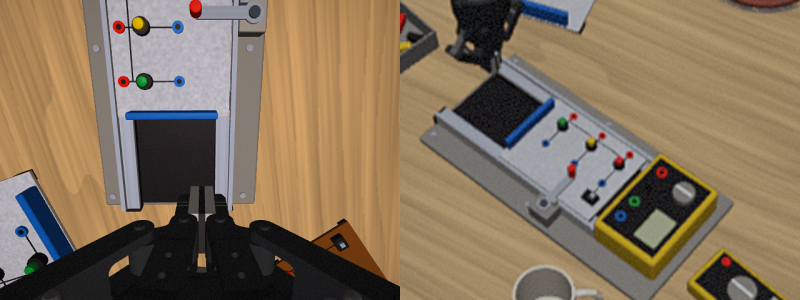

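The catch lies square across the board (peg at (310,8), pivot at (406,17) in the wrist view, i.e. (27,23) and (88,24) mm in the dock), and the board is down at y of about -1 mm. The robot is clear, so I hand in.

```bash
python3 -c "
from h import *
print(ctrl.finish_job())"
```

```text
the job is handed in; nothing more can be done
None
```

I pushed the smaller white board along the rails at about 36 mm/s or less with the closed fingertips, using only about 2 N, until it dropped into its notches. I then swung the red-peg catch across it to its stop and handed the job in at about 22 s.

- **Board:** the last wrist view put it about 1 mm short of its place along the rails. The height came from the pictures: the bar looks smaller and the rail walls stand out beside the plate, as when dropped.
- **Catch:** the peg ended at about the pivot's y, 61 mm away across the board (60 mm nominal), and the final push met the stop at 5.4 N.
- **Robot:** it stands clear with no contact force. I did not touch the meter, plug box or mug, though I took no separate measurement of them at the end.
- **Disagreements:** single network readings differed by several millimetres. The scene camera put the peg and pivot up to about 10 mm off the wrist readings, and the top camera's supply reading varied from 146 to 158 mm. I relied on the close wrist views and on contact.

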